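Close the lens press on a warning beacon

ROBOT

A 7-joint arm with a two-finger parallel gripper is mounted at the origin on the work surface. World frame = base frame: x ahead of the robot, y to its left, z up, the work surface at z = 0. Lengths are in m, angles in rad, forces in N, time in s.
With the tool pointing down it reaches from about 0.4 to 0.85 m from the base axis. Payload 10.4 kg.
Tool frame: the origin (TCP) lies midway between the tips of the shut fingers; the grasp point (between the pads) lies 19 mm behind it (ctrl.pinch_z is the distance from the TCP to the grasp point, in m); y points along the fingers, x is the direction in which the jaws open and shut, and the axes are right-handed (so a half turn about y gives the same grasp; the last joint's range is limited). The gripper opens to 85 mm and grips with 20 to 120 N. Pads are 22 mm wide; open, the fingers measure 114 mm over their backs; the gripper's body (76 mm by 85 mm) begins 54 mm behind the grasp point. The pads swing forward as they close: fully open they stand 13 mm farther back than shut.
Start: joints at [1.175, 0.332, -0.065, 1.46, 0.022, 1.35, -0.088], TCP at [0.228, -0.582, 0.231] pointing down, gripper open.
Joint ranges: [-2.6, 2.6], [-0.5, 2.12], [-1.47, 1.34], [0.16, 2.42], [-1.27, 4.41], [0.06, 2.06], [-2.6, 2.6]. Speed limits (rad/s): [2.22, 2.22, 2.79, 2.79, 3.14, 3.14, 3.14].

INTERFACE

Orientations are given as [roll, pitch, yaw] about the fixed x, y, z axes, in that order (R = Rz(yaw) Ry(pitch) Rx(roll)).
In Python, from rig import ctrl, camera, calibration gives the robot as it stands. The module is installed in compiled form; this text tells all that it offers.
- The arm moves only by the tool servo_tool, never from a script. Its argument "deltas" is a list that holds one entry, the list of rows, each a list of 4 numbers: the shift along the tool's x, y, z in cm, then the turn about the tool's y in degrees. A call has exactly 10 rows; each row shifts and turns the commanded pose from where the row before left it, along the tool's axes as they then stand; what a row does not reach is not made up. A row lasts 1/8 s, in which the tool goes at most 62.5 mm and 10.7 degrees, less where a joint would pass 70% of its speed; a pose out of reach is approached as far as the arm can. A call is refused whole if a number of a shift passes 6.25 or a number of a turn 10.7, either way. A call with a gripper value outside its range is refused whole. "claw" is the closure, from 0 (fully open) to 1 (shut), set as the call begins (left out, the last holds). The fingers move at their own pace and stop on an object; "grip_force" is the grip in N (left out, the last holds). Time passes only in rows, so rows that do not move let the fingers close, or fill a call up. It gives the time, the measured TCP pose, the force and the opening at its end, in the units of the state.
- ctrl.get_obs(): the state, without advancing time (a new reading comes with each control period).
- camera(name): name is "side" or "top"; returns the picture (400x640x3 uint8, blue, green, red); there is no depth.
- calibration(name): a dict with "fovy" (degrees; the focal length in pixels is half the picture's height over the tangent of half this angle, whatever the lens; pixels are square), "cx", "cy" (the principal point, pixels), "position" and "orientation" of the camera in the world. Camera axes: x right, y down, z forward; pixel columns grow to the right and rows downward; lengths in m; the calibration is good to about 2 mm. A picture is of the moment at which its call begins. calibration takes no time and is no camera call.
- ctrl.close_job(): hands the job in, once; it reports no verdict.
The state is a dict: "time": time; "joint_pos": joint angles; "joint_velocities": joint speeds; "joint_torque": joint torques, N m; "tcp_pos": TCP position; "ee_rot": TCP orientation; "ft_force": force on the tool from outside, world axes, zero at the start; "torque": the same for the moment, N m; "grip_width": opening from 0.0 (shut) to 1.0 (fully open).
Only numpy, scipy, OpenCV 4.12 (cv2) and the standard library are available. Lean on these libraries where they do the work, as an engineer would, in place of code of your own. Each camera call takes 0.05 s, during which the arm holds its last target. There are 200 camera calls.

TASK

The press arm is held up by its ratchet. Press the thumb plate of the pawl down until the pawl has thrown over and stays free of the teeth, then push the arm down by its crossbar until the rubber pad rests on the dome of the beacon in the nest. Only push: do not force the arm against the engaged pawl, leave the beacon in its nest, and leave the other things on the bench alone.

Things in the scene. Friction and masses are not known exactly. Their poses are not given: they have to be found in the camera images.
- fixture: the lens press, bolted down: base plate 130 x 340 x 12 mm; along its own y, from -y to +y: pawl, two grey cheek plates (60 mm apart over their outsides, 200 mm high at the pawl, else 152), arm hinge, round nest (92 mm wide, 18 high, at y = +60 mm). Origin: on the bench under its middle, z up. Arm and pawl move in its plane x = 0; all axes and offsets below are in this frame
- clamp_pivot (a point): axis of the arm's hinge, parallel to the press's x axis, at (0, -50, 140) mm in the press's frame; fixed
- clamp (a joint): angle of the press arm above level, rad: 0 = level, pad on the dome; starts at 0.45 to 0.75. A grey bar 24 x 16 mm from the hinge towards +y; a 52 mm quadrant at its hinge, teeth 0.18 rad apart, is caught by the engaged pawl: the arm can sink one tooth at most. With the pawl free it does not fall: its stiff hinge keeps it where it is left; it takes 2 to 7 N down at the crossbar
- handle (a point): centre of the black crossbar at the arm's free end, a round bar 22 mm thick and 90 mm long, parallel to the press's x axis; 220 mm from the hinge axis, which it circles. Level, it is 140 mm above the bench
- pad (a point): centre of the underside of the round rubber pad (36 mm wide) below the arm, 110 mm from the hinge; it comes down on top of the beacon in the nest
- pawl_pivot (a point): axis of the pawl, parallel to the press's x axis, at (0, -115, 186) mm in the press's frame; fixed
- pawl (a joint): angle of the pawl, rad: 0 to 0.15 = engaged in the teeth, 0.7 = thrown over on its stop, free. A steel rocker: nose on the quadrant, thumb plate on the -y side, and a dark 28 mm ball weight 30 mm above the pivot that keeps it at either end: past about 0.4 it falls over and stays. Pressing the thumb plate down makes it grow, with under 1 N (some 7 N if a tooth jams the nose)
- thumb (a point): middle of the upper face of the pawl's thumb plate, a steel plate 36 mm (along x) x 30 x 6 mm, 62 mm from the pawl's axis. Engaged, its outer (-y) edge is tilted up by up to 0.35 rad and it is about 205 mm above the bench; free, that edge is tilted down by 0.35 rad and it is about 166 mm above the bench
- beacon: the beacon in the nest: black round base 72 mm wide and 40 mm high, amber dome above it, 60 mm wide, 96.5 mm high over all; loose; origin at the centre of its underside, 12 mm above the bench
- spare: another beacon of the same kind that stands loose on the bench beside the press; origin at the centre of its underside; leave alone
- tub: a small open plastic tub 100 x 80 x 40 mm, loose on the bench beside the press; origin at the centre of its underside; leave alone
- screwdriver: a screwdriver about 200 mm long that lies loose on the bench near the press; leave alone
Not all that is in view belongs to the job. What is shaped like the beacon but yellow is not meant.

How it is judged:
On the way, in this order (a step that is already met when the one before it is completed fails the run):
1. the pawl is pressed over and free of the teeth while the arm is still up (value of joint pawl above 0.55 rad and value of joint clamp above 0.22 rad), for 0.2 s.
2. the arm is pushed down until its pad rests on the dome (value of joint clamp below 0.025 rad and value of joint pawl above 0.55 rad), for 0.2 s.
At the end, for the whole second after the job is handed in: The pawl stays thrown over (above 0.55 rad), the arm is down at rest (below 0.025 rad, the pad within about 3 mm of the dome or on it), and the beacon stands upright in its nest under the pad (all of step 2 and velocity of joint clamp between -0.05 and 0.05 rad/s and distance between pad and beacon below 0.101 m and angle between beacon's own z axis and vertical below 0.05 rad and linear speed of beacon below 0.02 m/s); the robot touches nothing.
It fails at once if the arm was forced more than a tooth with the pawl still engaged (distance of handle from where it was at the start of the episode above 0.06 m and value of joint pawl below 0.3 rad).
It fails at once if the beacon was lifted or knocked out of its nest (distance of beacon from where it was at the start of the episode above 0.012 m).
It fails at once if the spare beacon was moved (distance of spare from where it was at the start of the episode above 0.03 m).
It fails at once if the tub was moved (distance of tub from where it was at the start of the episode above 0.03 m).
It fails at once if the screwdriver was moved (distance of screwdriver from where it was at the start of the episode above 0.03 m).
It also fails if it takes over 43 s, if anything falls off the work surface, if the arm or the gripper's body presses on something with over 40 N, if the wrist force passes 120 N, or if a joint passes its speed limit or range.

## Working session

There is one attempt and no reset: what is moved stays moved. The work goes in short steps, Python scripts to look and compute and a tool call to move; the robot and the scene stay as the last step left them, time stands still between calls to the robot, and variables do not carry over. Pictures are saved under pics/ and viewed, about 8 in all and at most 12, crops included, and the job is handed in when it is done.

Besides the shell and the picture viewer there is one more tool, called after "Call:" in YAML: its name, and indented under it one key for each argument. servo_tool: Moves the arm, as the interface text tells. Its arguments: {"type":"object","properties":{"deltas":{"type":"array","items":{"type":"array","items":{"type":"array","items":{"type":"number"}}}},"claw":{"type":"number"},"grip_force":{"type":"number"}},"required":["deltas"]}

```bash
mkdir -p pics; python3 - <<'E'
from rig import ctrl,camera,calibration
import cv2
for n in("side","top"):
    cv2.imwrite(f"pics/{n}0.png",camera(n)); print(n,calibration(n))
print(ctrl.get_obs(),ctrl.pinch_z)
E
```

```text
side {'fovy': 50.77360415087326, 'cx': 317.9771358239309, 'cy': 205.7399765744709, 'position': array([ 0.52968131, -0.60846495,  0.88235536]), 'orientation': array([-2.44361278, -0.00316255, -0.07768783])}
top {'fovy': 50.463539576331286, 'cx': 325.3826497179437, 'cy': 197.3077082740658, 'position': array([ 0.47422999, -0.00205582,  1.00242464]), 'orientation': array([-3.01977889, -0.00627809, -1.56570659])}
{'time': 0.1, 'joint_pos': array([ 1.17539093,  0.3328    , -0.0646905 ,  1.46086526,  0.02160266,
        1.34989198, -0.08849367]), 'joint_velocities': array([ 0.00129174, -0.0021757 ,  0.00108169, -0.00236801, -0.0004792 ,
        0.00040388, -0.00247704]), 'joint_torque': array([ 1.54176629e-03, -6.26749921e+01,  4.94180876e-02, -3.92429960e+01,
        1.63304148e-02,  6.92397894e-03,  7.53090092e-06]), 'tcp_pos': array([ 0.22751181, -0.58175817,  0.2305971 ]), 'ee_rot': array([-1.57085959e+00,  1.26757458e-03, -1.19797365e+00]), 'ft_force': array([-0.39677577, -0.46587294,  0.69073553]), 'torque': array([0.00249138, 0.00527929, 0.0310939 ]), 'grip_width': 1.0000233761203878} 0.0187
```

View pics/side0.png

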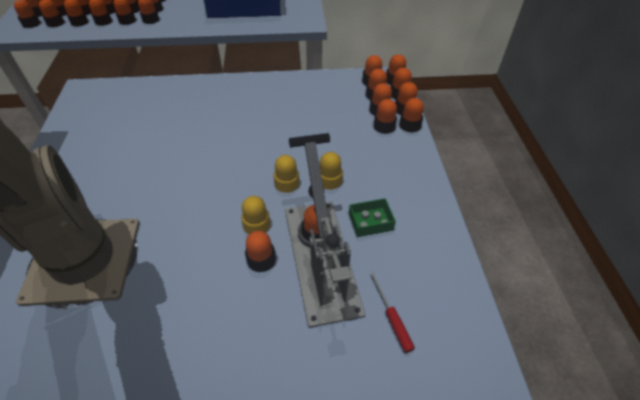

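View pics/top0.png

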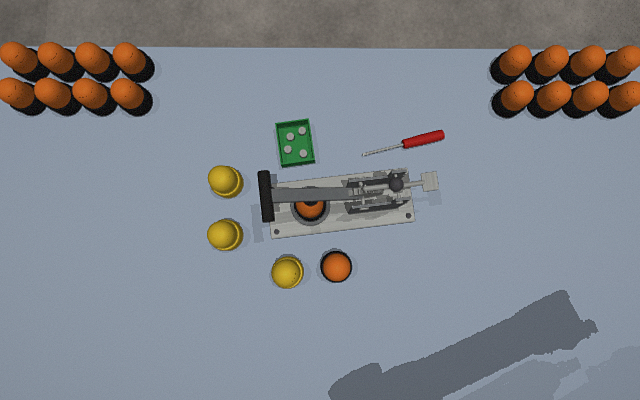

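The side view shows the press with its pawl end near (345,275), thumb plate at (340,273), crossbar at (310,140), spare beacon at (260,250), tub at (372,217) and screwdriver at (395,315). In the top view the crossbar is at (265,196), the pawl ball at (396,184), the thumb plate at (430,181), the nest beacon at (311,205), the spare at (336,267) and the yellow decoys at (225,181), (225,235) and (287,272). I'll check this in a close crop next.

```bash
python3 - <<'E'
import cv2,numpy as np
t=cv2.imread("pics/top0.png")[150:250,250:450]; s=cv2.imread("pics/side0.png")[125:335,270:410]
t=cv2.resize(t,None,fx=4,fy=4,interpolation=cv2.INTER_CUBIC)
cv2.imwrite("pics/tc.png",t)
s=cv2.resize(s,None,fx=2.8,fy=2.8,interpolation=cv2.INTER_CUBIC)
cv2.imwrite("pics/sc.png",s)
E
```

```text
(no output)
```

View pics/tc.png

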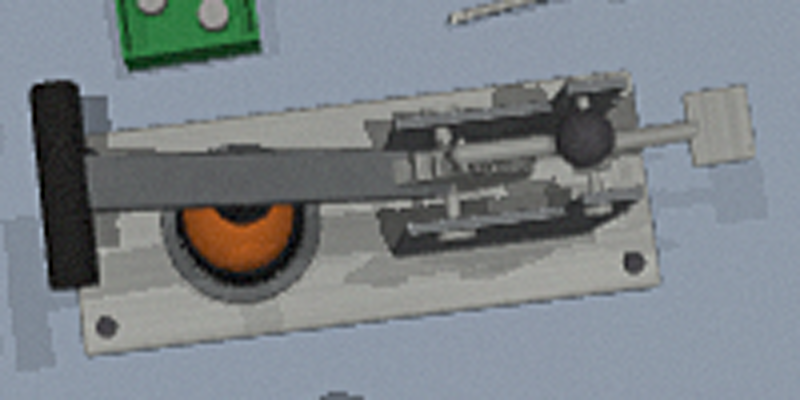

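View pics/sc.png

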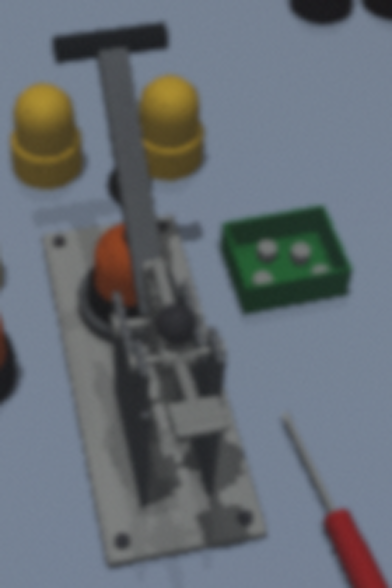

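The crops confirm the choice: ball at (396,184) and thumb plate at (429.5,182) in the top view, thumb plate at (341,273) in the side view. The near plate corners in the top view are (272,238.5) and (415,221).

```bash
cat > h.py <<'E'
import numpy as np
from rig import calibration
from scipy.spatial.transform import Rotation as Ro
def ray(n,p):
    c=calibration(n);f=200/np.tan(np.radians(c["fovy"])/2)
    d=Ro.from_euler("xyz",c["orientation"]).apply([(p[0]-c["cx"])/f,(p[1]-c["cy"])/f,1]);return c["position"],d
def onz(n,p,z):
    o,d=ray(n,p);return o+d*(z-o[2])/d[2]
def tri(a,b):
    o1,d1=ray("top",a);o2,d2=ray("side",b)
    s=np.linalg.lstsq(np.c_[d1,-d2],o2-o1,rcond=None)[0];p,q=o1+s[0]*d1,o2+s[1]*d2
    return (p+q)/2,np.linalg.norm(p-q)
E
python3 - <<'E'
from h import *
np.set_printoptions(precision=4,suppress=True)
T=[onz("top",p,.012) for p in[(272,238.5),(415,220.7),(407.5,167.5),(277,183)]]
S=[onz("side",p,.012) for p in[(285.4,209),(309.3,325),(364.6,316),(329,203)]]
for a,b in zip(T,S):print(a,b)
for q in(T,S):print([round(np.linalg.norm(q[i]-q[(i+1)%4]),4) for i in range(4)])
print("thumb",tri((429.5,181.7),(340.7,273)),onz("top",(429.5,181.7),.205))
print("bar",tri((266,196.2),(309.6,140)))
print("ball",tri((396,184.5),(332.5,240)), "spare",onz("top",(336,267),.08))
def press(o,a):
    o=np.array(o);u=np.array([np.cos(a),np.sin(a)]);v=np.array([-u[1],u[0]])
    return lambda y:o+v*y
c0,c1=(T[0]+S[0])/2,(T[1]+S[1])/2
v=(c0-c1)[:2];v/=np.linalg.norm(v);u=np.array([v[1],-v[0]])
o=((c0+c1)/2)[:2]+u*.065
print("origin",o,"yaw",np.arctan2(u[1],u[0]))
for n,y in(("ball",-.115),("thumb",-.176),("hinge",-.05),("nest",.06),("bar level",.17)):print(n,o+v*y)
E
```

```text
[0.4984 0.1158 0.012 ] [0.5012 0.1144 0.012 ]
[ 0.5416 -0.2175  0.012 ] [ 0.5439 -0.2174  0.012 ]
[ 0.668  -0.2023  0.012 ] [ 0.6672 -0.2058  0.012 ]
[0.6288 0.1067 0.012 ] [0.6196 0.1266 0.012 ]
[np.float64(0.3361), np.float64(0.1272), np.float64(0.3114), np.float64(0.1307)]
[np.float64(0.3346), np.float64(0.1238), np.float64(0.3358), np.float64(0.119)]
thumb (array([ 0.6046, -0.2055,  0.2018]), np.float64(0.0020753054357105344)) [ 0.603  -0.2047  0.205 ]
bar (array([0.5671, 0.0979, 0.2643]), np.float64(0.002169271206735077))
ball (array([ 0.5961, -0.139 ,  0.215 ]), np.float64(0.0008749888817529523)) spare [ 0.4366 -0.0308  0.08  ]
origin [ 0.5858 -0.0429] yaw 0.12842013394389745
ball [ 0.6005 -0.1569]
thumb [ 0.6083 -0.2174]
hinge [ 0.5922 -0.0925]
nest [0.5781 0.0166]
bar level [0.564  0.1257]
```

Call:
servo_tool:
  deltas:
    - [[0,-0.6,0,-7.6],[0,-0.6,0,-7.6],[0,-0.6,0,-7.6],[0,-0.6,0,-7.6],[0,-0.6,0,-7.6],[0,-0.6,0,-7.6],[0,-0.6,0,-7.6],[0,-0.6,0,-7.6],[0,-0.6,0,-7.6],[0,-0.6,0,-7.6]]
  claw: 1

```text
time: 1.35
tcp_pos: [0.2275, -0.5819, 0.291]
ee_rot: [-1.57, 0.0, 0.133]
ft_force: [0.8, -0.0, 0.8]
grip_width: 0.001
```

Call:
servo_tool:
  deltas:
    - [[4.2,0,3.2,0],[4.2,0,3.2,0],[4.2,0,3.2,0],[4.2,0,3.2,0],[4.2,0,3.2,0],[4.2,0,3.2,0],[4.2,0,3.2,0],[4.2,0,3.2,0],[4.2,0,3.1,0],[4.2,0,3.1,0]]

```text
time: 2.6
tcp_pos: [0.6043, -0.2118, 0.291]
ee_rot: [-1.571, 0.001, 0.128]
ft_force: [0.8, -1.2, -0.1]
grip_width: 0.002
```

```bash
python3 - <<'E'
from rig import ctrl,camera
import cv2,numpy as np
print(ctrl.get_obs()["tcp_pos"],ctrl.get_obs()["ee_rot"])
t=camera("top")[130:250,250:490];s=camera("side")[110:350,250:450]
cv2.imwrite("pics/a.png",np.hstack([cv2.resize(t,(480,240)),cv2.resize(s,(320,384))[:240]]) if 0 else cv2.resize(s,(600,720))[120:])
E
```

```text
[ 0.60431751 -0.21182872  0.29096497] [-1.57081317e+00  5.31360694e-04  1.27962322e-01]
```

View pics/a.png

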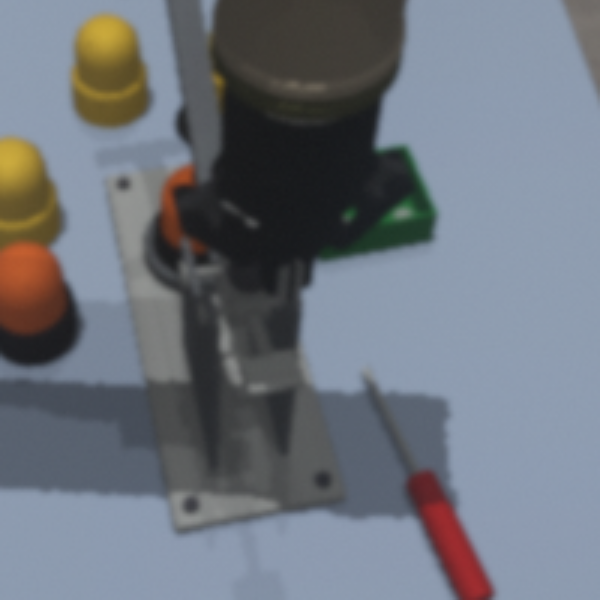

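The fingers are in line above the thumb plate, which is at (272,368) in this crop. I'll go down now.

Call:
servo_tool:
  deltas:
    - [[0,1.0,-0.1,0],[0,1.0,-0.1,0],[0,1.0,0,0],[0,1.0,0,0],[0,1.0,0,0],[0,1.0,0,0],[0,1.0,0,0],[0,0.6,0,0],[0,0.4,0,0],[0,0.4,0,0]]

```text
time: 3.95
tcp_pos: [0.6039, -0.2149, 0.2073]
ee_rot: [-1.571, -0.0, 0.129]
ft_force: [0.4, -0.7, 0.9]
grip_width: 0.002
```

Call:
servo_tool:
  deltas:
    - [[0,0.3,0,0],[0,0.3,0,0],[0,0.3,0,0],[0,0.3,0,0],[0,0.3,0,0],[0,0.3,0,0],[0,0.3,0,0],[0,0.3,0,0],[0,0.3,0,0],[0,0,0,0]]

```text
time: 5.2
tcp_pos: [0.6036, -0.2149, 0.18]
ee_rot: [-1.571, 0.0, 0.128]
ft_force: [0.3, 0.7, 0.5]
grip_width: 0.001
```

Call:
servo_tool:
  deltas:
    - [[0,0.3,0,0],[0,0.3,0,0],[0,0.2,0,0],[0,0.2,0,0],[0,0.1,0,0],[0,0.1,0,0],[0,0,0,0],[0,0,0,0],[0,0,0,0],[0,0,0,0]]

```text
time: 6.45
tcp_pos: [0.6037, -0.2149, 0.1684]
ee_rot: [-1.571, -0.0, 0.128]
ft_force: [-0.1, -0.3, 0.6]
grip_width: 0.001
```

```bash
python3 - <<'E'
from rig import camera
import cv2
cv2.imwrite("pics/b.png",cv2.resize(camera("side")[180:330,260:420],None,fx=4,fy=4,interpolation=cv2.INTER_CUBIC))
E
```

```text
(no output)
```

View pics/b.png

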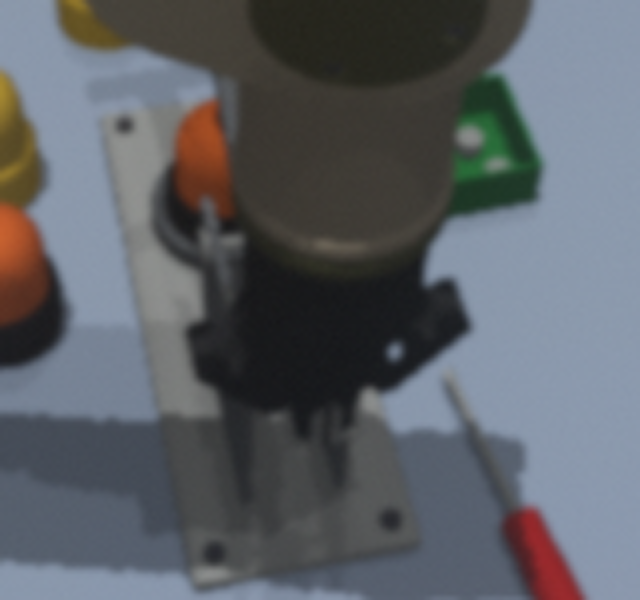

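The gripper hides the plate, and the force is near zero. I'll lift and look.

Call:
servo_tool:
  deltas:
    - [[0,-1.0,0,0],[0,-2,0,0],[0,-2,0,0],[0,-2,0,0],[0,-2,0,0],[0,-2,0,0],[0,-2,0,0],[0,-2,0,0],[0,-1,0,0],[-4,0,-1,0]]

```text
time: 7.75
tcp_pos: [0.5666, -0.228, 0.3289]
ee_rot: [-1.57, -0.002, 0.133]
ft_force: [-0.4, -0.2, 0.4]
grip_width: -0.001
```

```bash
python3 - <<'E'
from rig import camera
import cv2
t=camera("top");cv2.imwrite("pics/tt.png",t)
cv2.imwrite("pics/c.png",cv2.resize(camera("side")[130:330,260:420],None,fx=3,fy=3,interpolation=cv2.INTER_CUBIC))
E
```

```text
(no output)
```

View pics/c.png

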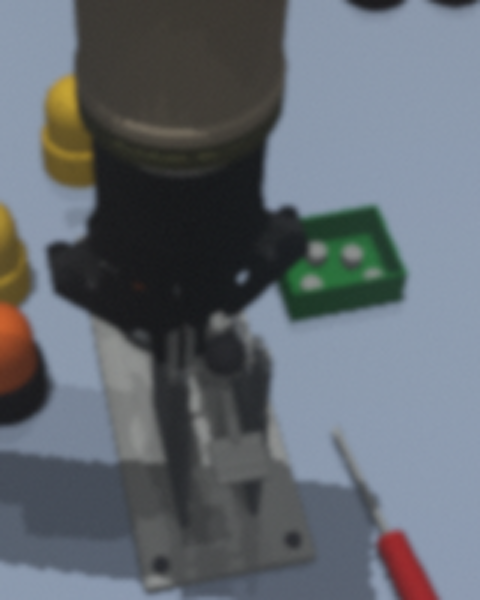

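```bash
python3 - <<'E'
from h import *
# press plane through (.603,-.207), normal u
u=np.array([np.cos(.128),np.sin(.128),0]);p0=np.array([.603,-.2065,0])
for n,p in(("thumb0",(340.7,273)),("thumb1",(340,282.3)),("ball0",(332.5,240)),("ball1",(335,247.7))):
    o,d=ray("side",p);print(n,o+d*((p0-o)@u)/(d@u))
# with known height candidates
for z in(.166,.205):print(z,onz("side",(340,282.3),z))
for z in(.215,):print(onz("side",(335,247.7),z))
E
```

```text
thumb0 [ 0.60396661 -0.21401039  0.21638716]
thumb1 [ 0.60403966 -0.2145779   0.18376412]
ball0 [ 0.59536314 -0.14716323  0.22675742]
ball1 [ 0.59794473 -0.16722161  0.22994207]
0.166 [ 0.60593048 -0.20456195  0.166     ]
0.205 [ 0.6017793  -0.22655134  0.205     ]
[ 0.59950815 -0.15711592  0.215     ]
```

The pawl is free: at its known free height of 166 mm the thumb plate ray lands at y=-0.2046, and the ball has moved about 20 mm towards -y. Next, the crossbar.

Call:
servo_tool:
  deltas:
    - [[0.5,0,4,0],[0.5,0,4,0],[0.5,0,4,0],[0.5,0,4,0],[0.5,0,4,0],[0.5,0,4,0],[0.5,0,4,0],[0.5,0,4,0],[0,0,0.7,0],[0,0,0,0]]

```text
time: 9.1
tcp_pos: [0.5631, 0.0997, 0.3285]
ee_rot: [-1.571, -0.0, 0.129]
ft_force: [0.1, -0.6, 0.2]
grip_width: -0.001
```

```bash
python3 - <<'E'
from rig import camera,ctrl
import cv2
print(ctrl.get_obs()["tcp_pos"])
cv2.imwrite("pics/d.png",cv2.resize(camera("side")[90:300,230:420],None,fx=2.8,fy=2.8,interpolation=cv2.INTER_CUBIC))
E
```

```text
[0.56311379 0.09968159 0.32845547]
```

View pics/d.png

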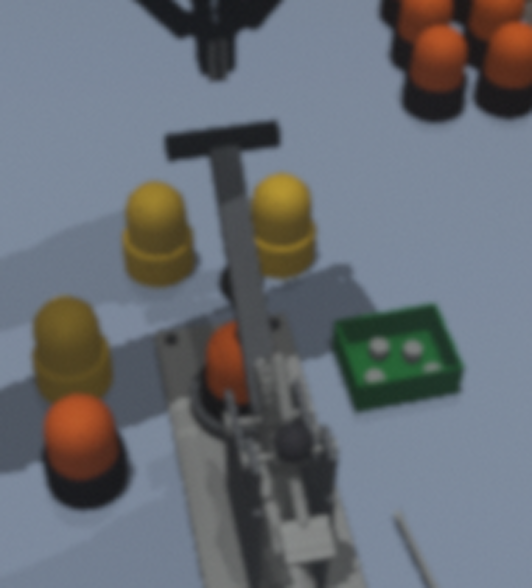

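The fingertip at (217,75) is in line above the crossbar at (222,137), and the thumb plate at (307,537) still lies thrown over. I'll go down and follow the arc.

Call:
servo_tool:
  deltas:
    - [[0.2,1.0,0,0],[0,1.0,0,0],[0,1.0,0,0],[0,1.0,0,0],[0,0.8,0,0],[0,0.6,0.2,0],[0,0.6,0.3,0],[0,0.6,0.3,0],[0,0.6,0.3,0],[0,0.6,0.3,0]]

```text
time: 10.4
tcp_pos: [0.5635, 0.1146, 0.2504]
ee_rot: [-1.57, -0.001, 0.129]
ft_force: [0.3, 3.7, 4.6]
grip_width: -0.002
```

Call:
servo_tool:
  deltas:
    - [[0,0.7,0.3,0],[0,0.7,0.3,0],[0,0.7,0.3,0],[0,0.7,0.3,0],[0,0.7,0.2,0],[0,0.7,0.2,0],[0,0.7,0.2,0],[0,0.7,0.1,0],[0,0.7,0.1,0],[0,0.7,0.1,0]]

```text
time: 11.65
tcp_pos: [0.5605, 0.1344, 0.1797]
ee_rot: [-1.571, 0.0, 0.128]
ft_force: [-0.2, 1.4, 2.0]
grip_width: 0.001
```

Force of 2 to 5 N, as expected. On down to level.

Call:
servo_tool:
  deltas:
    - [[0,0.5,0.1,0],[0,0.5,0.1,0],[0,0.5,0,0],[0,0.4,0,0],[0,0.3,0,0],[0,0.3,0,0],[0,0.2,0,0],[0,0,0,0],[0,0,0,0],[0,0,0,0]]

```text
time: 12.9
tcp_pos: [0.5604, 0.1362, 0.1533]
ee_rot: [-1.571, 0.0, 0.128]
ft_force: [0.1, -0.5, 0.6]
grip_width: 0.002
```

Call:
servo_tool:
  deltas:
    - [[0,0.1,0,0],[0,0.1,0,0],[0,0.05,0,0],[0,0.05,0,0],[0,0,0,0],[0,0,0,0],[0,0,0,0],[0,0,0,0],[0,0,0,0],[0,0,0,0]]

```text
time: 14.15
tcp_pos: [0.5604, 0.1364, 0.1503]
ee_rot: [-1.571, 0.0, 0.128]
ft_force: [-0.5, -0.1, 0.2]
grip_width: -0.003
```

Call:
servo_tool:
  deltas:
    - [[0,0,0,0],[0,0,0,0],[0,0,0,0],[0,0,0,0],[0,0,0,0],[0,0.05,0,0],[0,0.05,0,0],[0,0.05,0,0],[0,0.05,0,0],[0,0.05,0,0]]

```text
time: 15.4
tcp_pos: [0.5605, 0.1366, 0.1492]
ee_rot: [-1.571, -0.001, 0.128]
ft_force: [-6.4, -2.9, 16.1]
grip_width: -0.002
```

```bash
python3 - <<'E'
from rig import camera,ctrl
import cv2
print(ctrl.get_obs()["tcp_pos"],ctrl.get_obs()["ft_force"])
cv2.imwrite("pics/e.png",cv2.resize(camera("side")[90:300,230:420],None,fx=2.8,fy=2.8,interpolation=cv2.INTER_CUBIC))
E
```

```text
[0.56054334 0.1365538  0.14917655] [-6.41043345 -2.85182912 16.13959326]
```

View pics/e.png

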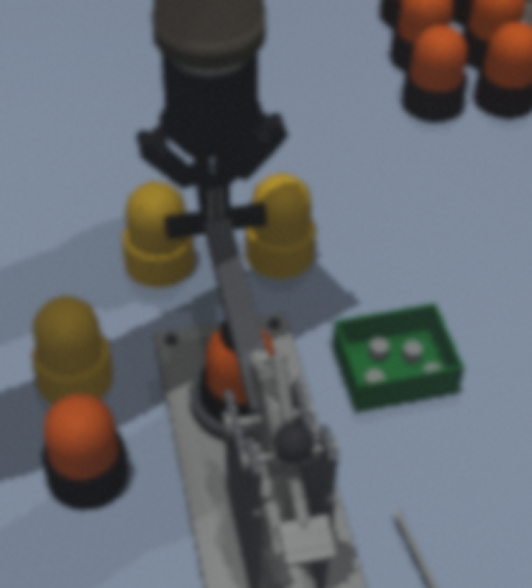

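The force has risen to 16 N with the tip at z = 0.149 (bar centre about 0.138, so level), so the pad is on the dome and the pawl is still over. I'll hold briefly, then lift away.

Call:
servo_tool:
  deltas:
    - [[0,0,0,0],[0,0,0,0],[0,0,0,0],[0,-0.3,0,0],[0,-1,0,0],[0,-2,0,0],[0,-3,0,0],[0,-3,0,0],[0,-3,0,0],[0,0,0,0]]

```text
time: 16.7
tcp_pos: [0.5614, 0.1371, 0.2744]
ee_rot: [-1.57, -0.005, 0.129]
ft_force: [-0.2, 0.4, 0.3]
grip_width: 0.0
```

```bash
python3 - <<'E'
from rig import camera,ctrl
from h import *
import cv2
print(ctrl.get_obs()["tcp_pos"],ctrl.get_obs()["ft_force"])
cv2.imwrite("pics/f.png",cv2.resize(camera("side")[90:300,230:420],None,fx=2.8,fy=2.8,interpolation=cv2.INTER_CUBIC))
E
```

```text
[0.56139452 0.13713352 0.27442841] [-0.16306301  0.41513016  0.29006685]
```

View pics/f.png

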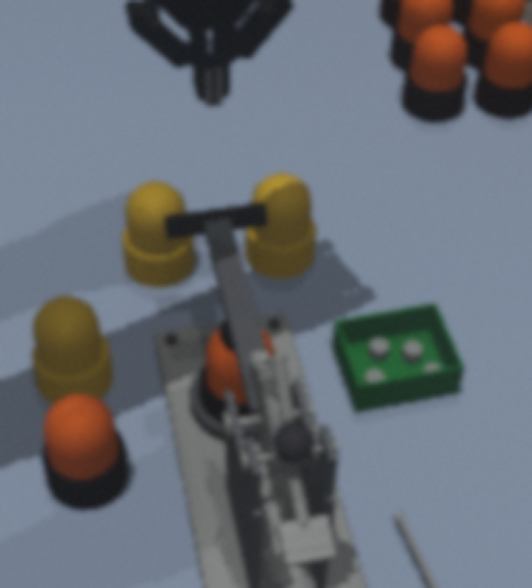

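```bash
python3 - <<'E'
from rig import ctrl
from h import *
print(onz("side",(307.1,168.6),.14))
print(ctrl.close_job())
E
```

```text
[0.56276535 0.13419255 0.14      ]
the job is handed in; nothing more can be done
None
```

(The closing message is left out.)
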